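# Hold a frame moulding on the sawing board

### The job

Take the short bevelled frame moulding from the desk and set it flat on the sawing board with its square back to the fence and its end up to the stop block. Then hold it there ready for the saw with one firm diagonal push that presses it against the fence and down on the board together; finish while still pushing. Leave the saw, the tape roll and the ink jar where they are.

Things in the scene. Friction and masses are not known exactly. Their poses are not given: they have to be found in the camera images.
- moulding_mid (a point): Centre (half-way up) of the loose wooden frame moulding, 100 g: 40 mm deep (x), 110 mm long (y), 32 mm high. Back (+x): square, upright. Front (-x): upright for the lower 16 mm, then a 45 degree bevel, 16 by 16 mm, up to the flat top, 24 mm deep. Lies flat on the desk, z up; grip it low across its depth. With its back to the fence, its +y end meets the stop.
- moulding_back (a point): Centre of the moulding's square back face: 20 mm along the moulding's x from its centre, 16 mm above its underside.
- board: Sawing board, a plywood bed fixed to the desk: 150 mm (x) by 240 mm (y), 18 mm thick; origin at the centre of its underside, on the desk. The fence, a wooden bar along its whole far (+x) edge, is 25 mm thick and stands 24 mm above the bed; its working face looks to -x, at x = +50 mm. Sliding friction on the bed takes up to 0.7 of the downward push, so push more forward than down.
- stop: Stop block fixed on the bed with one end against the fence, the board's axes: 90 mm (x) by 24 mm (y) by 34 mm high; origin at the centre of its underside, which lies on the bed. The moulding lies on its -y side, so the face to meet is at y = -12 mm in this frame. Where it stands along the fence varies.
- saw: Bystander: small back saw lying flat beyond the work, 245 mm long along its y, about 20 mm high; origin near its middle, on the desk.
- tape: Bystander: roll of black tape lying flat, 90 mm across, 20 mm high; origin at the centre of its underside.
- ink: Bystander: closed ink jar, 44 mm across, 70 mm high; origin at the centre of its underside.
Mind the look-alikes: they are no part of the job. What is shaped like the part that bears moulding_mid but green or pink is not meant.

How it is judged:
By the outcome, as a careful person would: the job done as asked, in the order asked, and still so for the second after the job is handed in, while the arm keeps its last pose, push and grip.
It also fails if it takes over 59 s, if anything falls off the work surface, if the arm or the gripper's body presses on something with over 40 N, if the wrist force passes 120 N, or if a joint passes its speed limit or range.

### The arm

A 7-joint arm with a two-finger parallel gripper is mounted at the origin on the work surface. World frame = base frame: x ahead of the robot, y to its left, z up, the work surface at z = 0. Lengths are in m, angles in rad, forces in N, time in s.
With the tool pointing down it reaches from about 0.425 to 0.925 m from the base axis. Payload 6.8 kg.
Tool frame: the origin (TCP) lies at the very end of the fingers, on their centre line; the grasp point (between the pads) lies 19 mm behind it; z points along the fingers, y is the line along which they close (so a half turn about z gives the same grasp; the last joint's range is limited). The gripper opens to 85 mm and grips with 20 to 120 N. Pads are 22 mm wide; open, the fingers measure 114 mm over their backs; the gripper's body (76 mm by 85 mm) begins 54 mm behind the grasp point. The pads swing forward as they close: fully open they stand 13 mm farther back than shut.
Start: joints at [1.182, 0.477, 0.022, 1.555, -0.011, 1.109, -0.083], TCP at [0.187, -0.649, 0.231] pointing down, gripper open.
Joint ranges: [-2.96, 2.96], [-0.34, 2.1], [-1.41, 1.46], [0.24, 2.44], [-1.37, 4.51], [0.17, 1.92], [-2.96, 2.96]. Speed limits (rad/s): [2.39, 2.39, 3.14, 3.14, 3.14, 3.14, 3.14].

### API

Orientations are given as a unit quaternion [w, x, y, z].
In Python, from station import get_obs, read_camera, hand_in gives the robot as it stands.
- The arm moves only by the tool arm_command, never from a script. Its argument "commands" is one flat list of numbers, 7 for each row, row after row: the shift along the tool's x, y, z in m, then the turn, a rotation vector about the tool's x, y, z in degrees, then the opening, from 0 (shut) to 1 (fully open). In form: [tx, ty, tz, rx, ry, rz, fingers, tx, ty, tz, rx, ry, rz, fingers, ...]. A call has 1 to 8 rows; each row is the pose to reach, as a shift and turn from the pose commanded when the call began, along the tool's axes at that moment; what a row does not reach only later rows make up. A row lasts 1/10 s, in which the tool goes at most 50 mm and 8.59 degrees, less where a joint would pass 70% of its speed; a pose out of reach is approached as far as the arm can. A call with a gripper value outside its range is refused whole. The fingers move at their own pace and stop on an object; "force" is the grip in N (left out, the last holds). Time passes only in rows, so rows that repeat a pose let the fingers close. It gives the time, the measured TCP pose, the force, the opening and the grip force at its end, in the units of the state.
- get_obs(): the state, without advancing time (a new reading comes with each control period).
- read_camera(name): name is "side" or "top"; returns a dict with "img" (384x512x3 uint8, red, green, blue), "camera_matrix" (3x3 intrinsics, pixels), "k1" (the pictures are not rectified: a ray, as slopes to the right and down, at radius r is drawn at 1 + k1 r^2 times it, then the intrinsics apply), "pose" (4x4, takes a point from camera to world coordinates). Camera axes: x right, y down, z forward; pixel columns grow to the right and rows downward; lengths in m; the calibration is good to about 2 mm. A picture is of the moment at which its call begins. There is no depth.
- hand_in(): hands the job in; it is judged then, once.
The state is a dict: "t": time; "q": joint angles; "joint_vel": joint speeds; "joint_torque": joint torques, N m; "eef_pos": TCP position; "tool_rot": TCP orientation; "contact_force": force on the tool from outside, world axes, zero at the start; "torque": the same for the moment, N m; "gripper_width": opening from 0.0 (shut) to 1.0 (fully open); "grasp_force": force on a finger pad.
Only numpy, scipy, OpenCV 4.12 (cv2) and the standard library are available. Lean on these libraries where they do the work, as an engineer would, in place of code of your own. Each camera call takes 0.05 s, during which the arm holds its last target. There are 200 camera calls.

## Working session

There is one attempt and no reset: what is moved stays moved. The work goes in short steps, Python scripts to look and compute and a tool call to move; the robot and the scene stay as the last step left them, time stands still between calls to the robot, and variables do not carry over. Pictures are saved under pics/ and viewed, at most 10 in all, crops included, and the job is handed in when it is done.

Besides the shell and the picture viewer there is one more tool, called after "Request:" as name(argument=value, ...), one argument or row to a line, values as JSON. arm_command: Moves the arm, as the interface text tells. Its arguments: {"type":"object","properties":{"commands":{"type":"array","items":{"type":"number"}},"force":{"type":"number"}},"required":["commands"]}

```bash
mkdir -p pics
cat > h.py <<'E'
import numpy as np, cv2
from station import get_obs, read_camera, hand_in
def snap(n,f):
    c=read_camera(n); cv2.imwrite(f,c['img'][:,:,::-1]); np.savez(f'cal_{n}.npz',K=c['camera_matrix'],k1=c['k1'],T=c['pose']); return c
def ray(n,px):
    d=np.load(f'cal_{n}.npz'); K,k1,T=d['K'],float(d['k1']),d['T']
    u=cv2.undistortPoints(np.array(px,float).reshape(-1,1,2),K,np.array([k1,0,0,0.])).reshape(-1,2)
    return T[:3,3],np.c_[u,np.ones(len(u))]@T[:3,:3].T
def onz(n,px,z):
    o,r=ray(n,px); return o+r*((z-o[2])/r[:,2])[:,None]
def proj(n,P):
    d=np.load(f'cal_{n}.npz'); T=np.linalg.inv(d['T'])
    return cv2.projectPoints(np.array(P,float).reshape(-1,1,3),cv2.Rodrigues(T[:3,:3])[0],T[:3,3],d['K'],np.array([float(d['k1']),0,0,0]))[0].reshape(-1,2)
E
python3 - <<'E'
from h import *
for n in('top','side'):
    c=snap(n,f'pics/{n}0.png'); print(n,c['camera_matrix'].tolist(),c['k1'],c['pose'].round(3).tolist())
o=get_obs();print(o)
E
```

```text
top [[393.3266263895427, 0.0, 251.5811676222885], [0.0, 393.3266263895427, 184.63276993912595], [0.0, 0.0, 1.0]] -0.03777106589009345 [[-0.012, -0.996, 0.084, 0.464], [-1.0, 0.012, -0.005, -0.035], [0.004, -0.084, -0.996, 1.05], [0.0, 0.0, 0.0, 1.0]]
side [[350.9692810447567, 0.0, 256.25050300339717], [0.0, 350.9692810447567, 183.9242236394391], [0.0, 0.0, 1.0]] -0.030185399216301662 [[-0.997, -0.052, 0.057, 0.507], [-0.077, 0.649, -0.757, 0.659], [0.002, -0.759, -0.651, 0.668], [0.0, 0.0, 0.0, 1.0]]
{'t': 0.1, 'q': array([ 1.18190008,  0.47769561,  0.02237445,  1.55636268, -0.0115166 ,
        1.10927685, -0.0831157 ]), 'joint_vel': array([ 8.02915238e-05, -1.89798576e-03,  4.64613023e-04, -2.97464072e-03,
        1.10370263e-03,  2.46810113e-03, -1.53340834e-03]), 'joint_torque': array([ 5.49113494e-03, -5.97755706e+01,  1.61408722e+00, -2.81952381e+01,
        1.28305564e-02,  5.08249053e-03, -1.09778750e-05]), 'eef_pos': array([ 0.18688441, -0.64806034,  0.23043391]), 'tool_rot': array([-7.88831665e-04,  9.90162239e-01,  1.39921726e-01, -1.70199857e-04]), 'contact_force': array([-0.16670922,  0.5517864 ,  0.57310988]), 'torque': array([-0.03235455, -0.0530318 , -0.01988514]), 'grasp_force': 0.0, 'gripper_width': 0.9985292251020643}
```

View pics/top0.png

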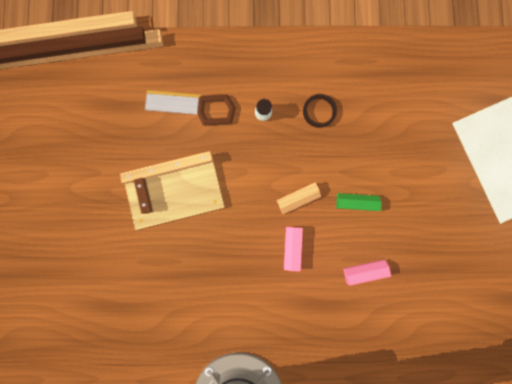

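View pics/side0.png

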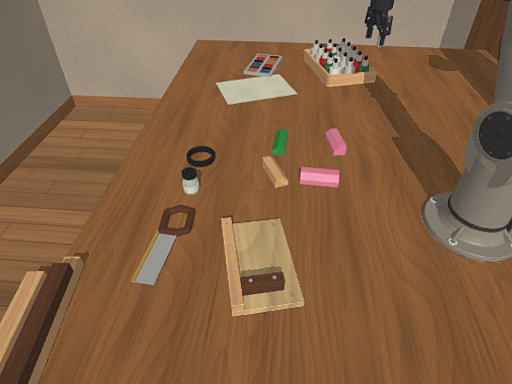

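Top view: the candidates are wood (299,198), green (359,203), and pink (293,249) and (367,272). The plain wooden one fits, since green and pink are excluded. The board is around (172,190) with its fence on the upper edge and the dark stop at (143,195). I'll confirm with one crop.

Run:
```python
import cv2
t=cv2.imread('pics/top0.png');s=cv2.imread('pics/side0.png')
a=cv2.resize(t[145:235,110:230],None,fx=4,fy=4,interpolation=cv2.INTER_CUBIC)
b=cv2.resize(t[175:220,270:330],None,fx=6,fy=6,interpolation=cv2.INTER_CUBIC)
c=cv2.resize(s[150:192,255:297],(240,240),interpolation=cv2.INTER_CUBIC)
d=cv2.resize(s[210:320,215:310],(320,370),interpolation=cv2.INTER_CUBIC)
import numpy as np
o=np.zeros((600,800,3),np.uint8);o[:270,:360]=b;o[:240,420:660]=c
a=cv2.resize(a,(440,330));o[270:600,:440]=a;o[245:600,460:780]=d[:355]
cv2.imwrite('pics/crop1.png',o)
```

```text
(no output)
```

View pics/crop1.png

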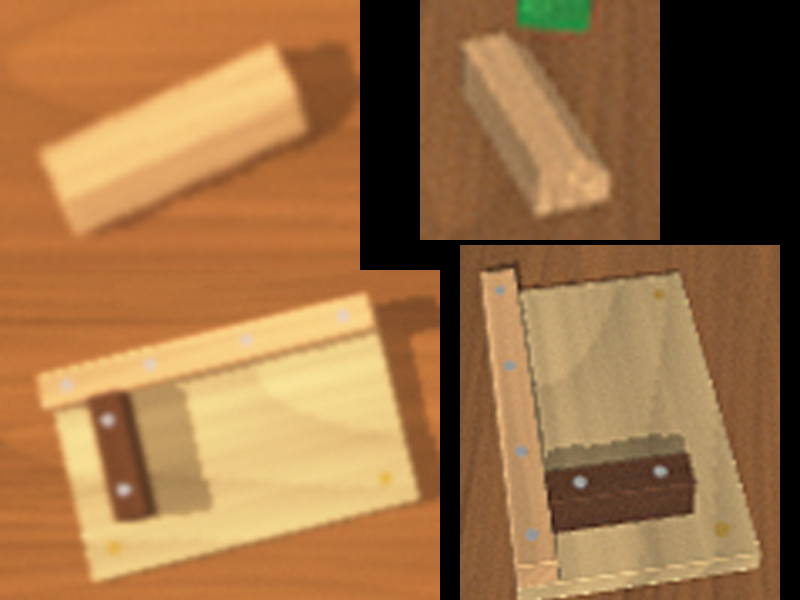

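The crop confirms the plain wood moulding. Its square back faces +x and its bevel faces −x, and the long axis already runs roughly along the board. Next I fit the poses from the corners.

```bash
cat > fit.py <<'E'
from h import *
from scipy.optimize import least_squares
def fit(obs,x0):
    def pts(p,L):
        c,s=np.cos(p[2]),np.sin(p[2]); L=np.array(L,float)
        return np.c_[p[0]+c*L[:,0]-s*L[:,1],p[1]+s*L[:,0]+c*L[:,1],L[:,2]]
    def res(p): return np.concatenate([(proj(n,pts(p,[l for l,_ in o]))-np.array([q for _,q in o])).ravel() for n,o in obs.items()])
    r=least_squares(res,x0,loss='soft_l1'); return r.x,res(r.x).reshape(-1,2)
E
cat > m.py <<'E'
from fit import *
f=lambda r:(r[0].round(4).tolist(),np.degrees(r[0][2]).round(2),r[1].round(1).tolist())
M={'top':[((.02,.055,.032),(276.2,199.8)),((.02,-.055,.032),(314.8,181.8)),((-.02,-.055,.016),(320.5,196.2)),((-.02,.055,.016),(282.8,213.8))],
'side':[((.02,-.055,.032),(262,157.4)),((-.004,-.055,.032),(269,155.3)),((.02,.055,.032),(276.7,180.7)),((-.004,.055,.032),(283.4,178.9)),((.02,.055,0),(275.5,187.1)),((-.02,.055,0),(287.2,184.5))]}
B={'top':[((.075,.12,.042),(119.6,173.1)),((.05,.12,.042),(121.8,182.4)),((.075,-.12,.042),(209.6,150.8)),((.05,-.12,.042),(211.8,160.3)),((-.075,.12,.018),(134.9,229.3)),((-.075,-.12,.018),(223.2,206.7))],
'side':[((.075,-.12,.042),(220.7,217.5)),((.05,-.12,.042),(231.4,216.3)),((-.075,-.12,.018),(280.1,217.5)),((-.075,.12,.018),(302.7,300.7))]}
S={'top':[((.045,.012,.052),(134,180)),((.045,-.012,.052),(144.4,178)),((-.045,-.012,.052),(151.8,210.8)),((-.045,.012,.052),(140.9,212.7))],
'side':[((.045,-.012,.052),(240,278.2)),((-.045,-.012,.052),(283.1,271.3)),((-.045,.012,.052),(284.3,281.1)),((.045,.012,.052),(241.5,285.9))]}
for n,o in(('M',M),('B',B),('S',S)):
    x0=[.45,0 if n=='M' else .2,.2]
    print(n,f(fit(o,x0)))
    for k in o: print('  ',k,f(fit({k:o[k]},x0))[:2])
E
python3 m.py
```

```text
M ([0.514, -0.1633, 0.4277], np.float64(24.51), [[0.4, 0.1], [-0.1, 0.1], [-0.2, -0.1], [-0.1, 0.2], [-0.1, 0.2], [0.2, 0.7], [-1.0, -1.4], [0.1, -1.4], [-0.3, 0.7], [0.7, 0.3]])
   top ([0.5142, -0.1633, 0.4245], np.float64(24.32))
   side ([0.5139, -0.1632, 0.4312], np.float64(24.71))
B ([0.5382, 0.1658, 0.2315], np.float64(13.26), [[0.2, -0.3], [0.1, -0.2], [0.4, -0.2], [0.4, -0.4], [0.2, -0.1], [1.0, 0.4], [0.1, 0.4], [-0.5, 0.5], [-0.0, 0.5], [1.2, 1.1]])
   top ([0.5379, 0.1667, 0.2326], np.float64(13.33))
   side ([0.5393, 0.1636, 0.2243], np.float64(12.85))
S ([0.5248, 0.2387, 0.2197], np.float64(12.59), [[-0.2, -1.0], [-1.5, -1.1], [-1.5, 0.4], [0.2, 0.7], [0.1, -2.2], [-0.2, -0.4], [0.9, -0.5], [-0.1, 0.1]])
   top ([0.5242, 0.2367, 0.2258], np.float64(12.94))
   side ([0.525, 0.2403, 0.2296], np.float64(13.16))
```

```bash
cat > go.py <<'E'
from h import *
from scipy.spatial.transform import Rotation as R
def cur():
    o=get_obs(); q=o['tool_rot']; return o,np.array(o['eef_pos']),R.from_quat([q[1],q[2],q[3],q[0]])
def tgt(yaw_y,tilt=0,axis='x'):
    # tool y horizontal at yaw_y deg (world), tool z down; tilt then about the tool's own axis
    y=np.radians(yaw_y); Y=np.array([np.cos(y),np.sin(y),0]); Z=np.array([0,0,-1.]); X=np.cross(Y,Z)
    return R.from_matrix(np.c_[X,Y,Z])*R.from_euler(axis,tilt,degrees=True)
def rel(p,Rt,base=None):
    o,p0,R0=cur()
    if base is not None: p0,R0=base
    return (R0.inv().apply(np.array(p)-p0)*1000).round(1).tolist(),(R0.inv()*Rt).as_rotvec(degrees=True).round(2).tolist()
E
python3 -c "
from go import *
print(rel([.514,-.163,.15],tgt(24.5)))"
```

```text
([448.7, -375.3, 81.0], [-0.07, -0.07, -98.41])
```

Request:
arm_command(
  commands=[0.449, -0.375, 0.08, 0, 0, -98.4, 1, 0.449, -0.375, 0.08, 0, 0, -98.4, 1, 0.449, -0.375, 0.08, 0, 0, -98.4, 1, 0.449, -0.375, 0.08, 0, 0, -98.4, 1, 0.449, -0.375, 0.08, 0, 0, -98.4, 1, 0.449, -0.375, 0.08, 0, 0, -98.4, 1, 0.449, -0.375, 0.08, 0, 0, -98.4, 1, 0.449, -0.375, 0.08, 0, 0, -98.4, 1],
  force=40,
)

```text
t: 0.9
eef_pos: [0.4095, -0.3184, 0.1768]
tool_rot: [0.0, 0.736, 0.677, -0.0]
contact_force: [1.5, -0.8, -0.2]
gripper_width: 0.999
grasp_force: 0.0
```

```bash
python3 -c "
from go import *
print(rel([.514,-.163,.10],tgt(24.5)));print(cur()[1],cur()[0]['q'])"
```

```text
([163.6, 91.1, 76.8], [-0.01, 0.01, -29.32])
[ 0.40947334 -0.31837723  0.17681667] [ 0.84944838  0.31011202 -0.36848947  1.96148021  0.14159997  0.894593
  0.32399783]
```

Request:
arm_command(
  commands=[0.163, 0.091, 0.077, 0, 0, -29.3, 1, 0.163, 0.091, 0.077, 0, 0, -29.3, 1, 0.163, 0.091, 0.077, 0, 0, -29.3, 1, 0.163, 0.091, 0.077, 0, 0, -29.3, 1, 0.163, 0.091, 0.077, 0, 0, -29.3, 1, 0.163, 0.091, 0.077, 0, 0, -29.3, 1, 0.163, 0.091, 0.077, 0, 0, -29.3, 1, 0.163, 0.091, 0.077, 0, 0, -29.3, 1],
)

```text
t: 1.7
eef_pos: [0.5136, -0.1679, 0.1004]
tool_rot: [0.0, 0.545, 0.839, -0.0]
contact_force: [-0.5, -0.2, -0.3]
gripper_width: 0.999
grasp_force: 0.0
```

```bash
python3 -c "
from go import *
snap('side','pics/side1.png')
print(rel([.514,-.163,.004],tgt(24.5)));print(cur()[0])
import cv2
i=cv2.imread('pics/side1.png')[100:250,200:360];cv2.imwrite('pics/s1c.png',cv2.resize(i,None,fx=4,fy=4,interpolation=2))"
```

```text
([4.4, 2.3, 96.5], [-0.01, 0.06, -0.53])
{'t': 1.75, 'q': array([ 0.58834439,  0.4692513 , -0.48714936,  1.96478111,  0.30748212,
        0.77919342,  0.34323228]), 'joint_vel': array([ 0.00051264, -0.00117076, -0.00621772, -0.00037574,  0.00017464,
       -0.00356676, -0.00097079]), 'joint_torque': array([-3.34279016e-01, -4.94034362e+01, -5.14890969e+00, -2.10319018e+01,
        2.02900163e-03, -7.03765054e-04,  2.68897784e-03]), 'eef_pos': array([ 0.51367445, -0.16781591,  0.10050719]), 'tool_rot': array([ 3.86239876e-04,  5.44843845e-01,  8.38537351e-01, -3.82145379e-04]), 'contact_force': array([-0.09985194, -0.07413225,  0.0856987 ]), 'torque': array([-0.01552918,  0.02021288, -0.00112712]), 'grasp_force': 0.0, 'gripper_width': 1.001308325464905}
```

View pics/s1c.png

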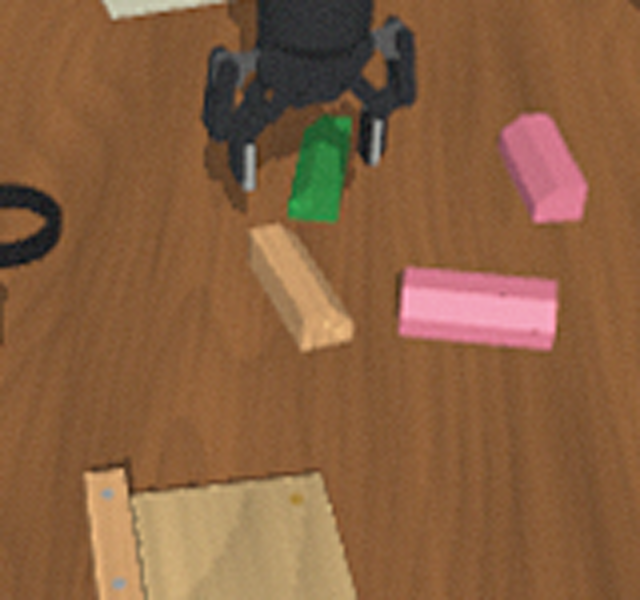

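The view shows the fingers straddling on line with the moulding (crop 300,290) and clear of the green and pink pieces. Descending.

Request:
arm_command(
  commands=[0.0044, 0.0023, 0.04, 0, 0, -0.5, 1, 0.0044, 0.0023, 0.07, 0, 0, -0.5, 1, 0.0044, 0.0023, 0.09, 0, 0, -0.5, 1, 0.0044, 0.0023, 0.098, 0, 0, -0.5, 1, 0.0044, 0.0023, 0.098, 0, 0, -0.5, 1, 0.0044, 0.0023, 0.098, 0, 0, -0.5, 1],
)

```text
t: 2.35
eef_pos: [0.5152, -0.1616, 0.0031]
tool_rot: [0.001, 0.54, 0.841, 0.0]
contact_force: [0.1, 0.5, -0.6]
gripper_width: 1.001
grasp_force: 0.0
```

Request:
arm_command(
  commands=[0, 0, 0, 0, 0, 0, 0.3, 0, 0, 0, 0, 0, 0, 0.3, 0, 0, 0, 0, 0, 0, 0.3, 0, 0, 0, 0, 0, 0, 0.3, 0, 0, 0, 0, 0, 0, 0.3, 0, 0, 0, 0, 0, 0, 0.3, 0, 0, 0, 0, 0, 0, 0.3, 0, 0, 0, 0, 0, 0, 0.3],
  force=30,
)

```text
t: 3.15
eef_pos: [0.515, -0.1612, 0.0029]
tool_rot: [0.001, 0.54, 0.842, -0.0]
contact_force: [-0.4, 0.4, 6.0]
gripper_width: 0.464
grasp_force: 30.4
```

```bash
python3 -c "
from go import *
print(rel([.525,.158,.10],tgt(13.3)))"
```

```text
([285.9, 142.2, -97.3], [0.04, 0.05, 11.33])
```

Request:
arm_command(
  commands=[0, 0, -0.02, 0, 0, 0, 0.3, 0, 0, -0.05, 0, 0, 0, 0.3, 0, 0, -0.08, 0, 0, 0, 0.3, 0, 0, -0.1, 0, 0, 0, 0.3, 0, 0, -0.1, 0, 0, 0, 0.3],
)

```text
t: 3.65
eef_pos: [0.5164, -0.1615, 0.1049]
tool_rot: [0.003, 0.54, 0.842, 0.001]
contact_force: [0.8, -0.4, -0.8]
gripper_width: 0.456
grasp_force: 31.1
```

Request:
arm_command(
  commands=[0.04, 0.02, 0, 0, 0, 1.5, 0.3, 0.08, 0.04, 0, 0, 0, 3, 0.3, 0.12, 0.06, 0, 0, 0, 5, 0.3, 0.16, 0.08, 0, 0, 0, 6, 0.3, 0.2, 0.1, 0, 0, 0, 8, 0.3, 0.24, 0.12, 0, 0, 0, 10, 0.3, 0.286, 0.141, 0, 0, 0, 11.3, 0.3, 0.286, 0.141, 0, 0, 0, 11.3, 0.3],
)

```text
t: 4.45
eef_pos: [0.5218, 0.1671, 0.1019]
tool_rot: [-0.002, 0.616, 0.788, 0.002]
contact_force: [1.6, -0.1, -0.8]
gripper_width: 0.462
grasp_force: 31.1
```

Request:
arm_command(
  commands=[0, 0, 0, 0, 0, 0, 0.3, 0, 0, 0, 0, 0, 0, 0.3, 0, 0, 0, 0, 0, 0, 0.3],
)

```text
t: 4.75
eef_pos: [0.5234, 0.1555, 0.1015]
tool_rot: [0.0, 0.621, 0.784, -0.001]
contact_force: [-0.4, -0.1, -1.4]
gripper_width: 0.46
grasp_force: 31.1
```

```bash
python3 -c "
from go import *
snap('side','pics/side2.png')
print(rel([.525,.158,.024],tgt(13.3)));print(cur()[1],cur()[0]['gripper_width'])
i=cv2.imread('pics/side2.png')[150:330,190:350];cv2.imwrite('pics/s2c.png',cv2.resize(i,None,fx=3.3,fy=3.3,interpolation=2))"
```

```text
([2.0, 2.1, 77.7], [-0.05, 0.05, -0.11])
[0.52348137 0.1556669  0.10168247] 0.46286592801132165
```

View pics/s2c.png

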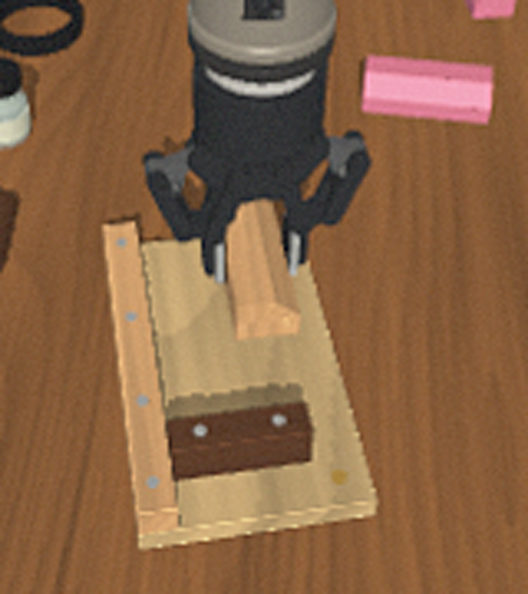

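The moulding is held level (crop 265,270), short of the stop and clear of the fence. Lowering it.

Request:
arm_command(
  commands=[0.002, 0.002, 0.03, 0, 0, 0, 0.3, 0.002, 0.002, 0.055, 0, 0, 0, 0.3, 0.002, 0.002, 0.07, 0, 0, 0, 0.3, 0.002, 0.002, 0.078, 0, 0, 0, 0.3, 0.002, 0.002, 0.079, 0, 0, 0, 0.3, 0.002, 0.002, 0.079, 0, 0, 0, 0.3],
)

```text
t: 5.4
eef_pos: [0.5254, 0.1601, 0.0236]
tool_rot: [0.0, 0.62, 0.784, 0.0]
contact_force: [0.2, -0.0, -1.1]
gripper_width: 0.458
grasp_force: 31.1
```

Request:
arm_command(
  commands=[0.002, 0, 0, 0, 0, 0, 0.3, 0.004, 0, 0, 0, 0, 0, 0.3, 0.006, 0, 0, 0, 0, 0, 0.3, 0.008, 0, 0, 0, 0, 0, 0.3, 0.008, 0, 0, 0, 0, 0, 0.3],
)

```text
t: 5.9
eef_pos: [0.523, 0.1684, 0.0233]
tool_rot: [0.0, 0.62, 0.785, 0.0]
contact_force: [0.4, 0.1, -1.2]
gripper_width: 0.463
grasp_force: 31.1
```

Request:
arm_command(
  commands=[0.002, 0, 0, 0, 0, 0, 0.3, 0.003, 0, 0, 0, 0, 0, 0.3, 0.004, 0, 0, 0, 0, 0, 0.3, 0.004, 0, 0, 0, 0, 0, 0.3],
)

```text
t: 6.3
eef_pos: [0.5221, 0.1719, 0.0231]
tool_rot: [-0.0, 0.62, 0.785, 0.0]
contact_force: [-0.7, -0.4, -1.1]
gripper_width: 0.465
grasp_force: 31.1
```

Request:
arm_command(
  commands=[0.001, 0, 0, 0, 0, 0, 0.3, 0.002, 0, 0, 0, 0, 0, 0.3, 0.003, 0, 0, 0, 0, 0, 0.3, 0.003, 0, 0, 0, 0, 0, 0.3],
)

```text
t: 6.7
eef_pos: [0.5218, 0.173, 0.0231]
tool_rot: [0.001, 0.621, 0.784, -0.001]
contact_force: [1.6, -5.0, 0.1]
gripper_width: 0.463
grasp_force: 31.3
```

Request:
arm_command(
  commands=[0.001, 0, 0, 0, 0, 0, 0.3, 0.002, 0, 0, 0, 0, 0, 0.3, 0.002, 0, 0, 0, 0, 0, 0.3],
)

```text
t: 7.0
eef_pos: [0.5218, 0.1731, 0.0231]
tool_rot: [0.001, 0.621, 0.784, -0.002]
contact_force: [2.0, -9.4, 2.5]
gripper_width: 0.466
grasp_force: 31.6
```

Request:
arm_command(
  commands=[-0.002, 0, 0.001, 0, 0, 0, 0.3, -0.002, 0, 0.003, 0, 0, 0, 0.3, -0.002, 0, 0.003, 0, 0, 0, 0.3],
)

```text
t: 7.3
eef_pos: [0.5221, 0.1732, 0.0208]
tool_rot: [0.001, 0.621, 0.784, -0.001]
contact_force: [-1.1, -6.2, 8.9]
gripper_width: 0.464
grasp_force: 32.8
```

Request:
arm_command(
  commands=[0, 0, 0, 0, 0, 0, 0.7, 0, 0, 0, 0, 0, 0, 0.7, 0, 0, 0, 0, 0, 0, 0.7, 0, 0, 0, 0, 0, 0, 0.7, 0, 0, -0.02, 0, 0, 0, 0.7, 0, 0, -0.06, 0, 0, 0, 0.7, 0, 0, -0.1, 0, 0, 0, 0.7, 0, 0, -0.1, 0, 0, 0, 0.7],
)

```text
t: 8.1
eef_pos: [0.5246, 0.1767, 0.1251]
tool_rot: [0.002, 0.62, 0.785, 0.004]
contact_force: [0.6, 0.4, 0.0]
gripper_width: 0.698
grasp_force: 0.0
```

```bash
python3 -c "
from go import *
print(cur()[0]['q'])
def b(x,y): a=np.radians(13.3); return [.538+np.cos(a)*x-np.sin(a)*y,.166+np.sin(a)*x+np.cos(a)*y]
# closed tips, retreated to -x side of moulding, tilt 40 towards +x(board)
for t in (40,-40):
  r=tgt(13.3,t); print(t,r.apply([0,0,1]).round(2), rel(b(-.09,.008)+[.12],r))"
```

```text
[-0.02353084  0.45374568 -0.52229229  1.92312381  0.30160862  0.83221628
 -0.47229831]
40 [-0.63 -0.15 -0.77] ([-5.5, -79.5, 4.4], [40.52, -0.06, 0.08])
-40 [ 0.63  0.15 -0.77] ([-5.5, -79.5, 4.4], [-39.48, -0.1, 0.02])
```

Placed and released. Next: retreat in front of the moulding, turn 90° so its stiff side faces forward, tilt slightly, and close the fingers.

```bash
cat >> go.py <<'E'
def b(x,y,z,a=np.radians(13.3)): return [.538+np.cos(a)*x-np.sin(a)*y,.166+np.sin(a)*x+np.cos(a)*y,z]
def inb(p,a=np.radians(13.3)):
    d=np.array(p[:2])-[.538,.166]; return [round(float(v)*1000,1) for v in (np.cos(a)*d[0]+np.sin(a)*d[1],-np.sin(a)*d[0]+np.cos(a)*d[1],p[2])]
E
python3 -c "
from go import *
for t in (20,-20):
  r=tgt(-76.7,t,'y'); print(t,r.apply([0,0,1]).round(2), rel(b(-.08,.008,.12),r))"
```

```text
20 [ 0.33  0.08 -0.94] ([-5.5, -69.5, 4.5], [-15.36, 15.21, 89.09])
-20 [-0.33 -0.08 -0.94] ([-5.5, -69.5, 4.5], [16.05, -16.16, 89.02])
```

Request:
arm_command(
  commands=[-0.005, -0.07, 0.004, -15.4, 15.2, 89, 0, -0.005, -0.07, 0.004, -15.4, 15.2, 89, 0, -0.005, -0.07, 0.004, -15.4, 15.2, 89, 0, -0.005, -0.07, 0.004, -15.4, 15.2, 89, 0, -0.005, -0.07, 0.004, -15.4, 15.2, 89, 0, -0.005, -0.07, 0.004, -15.4, 15.2, 89, 0, -0.005, -0.07, 0.004, -15.4, 15.2, 89, 0, -0.005, -0.07, 0.004, -15.4, 15.2, 89, 0],
  force=60,
)

```text
t: 8.9
eef_pos: [0.4542, 0.1535, 0.1157]
tool_rot: [-0.015, 0.943, 0.304, 0.133]
contact_force: [-0.5, -0.3, 0.0]
gripper_width: -0.002
grasp_force: 0.0
```

```bash
python3 -c "
from go import *
r=tgt(-76.7,20,'y'); print(rel(b(-.08,.008,.12),r),inb(cur()[1]),cur()[0]['q'])"
```

```text
([5.4, 1.0, -2.9], [-3.8, 4.27, 21.91]) [-84.5, 7.1, 115.7] [-0.23286026  0.22585801 -0.25524779  2.2968194   0.19744068  0.3637938
 -1.59665088]
```

Request:
arm_command(
  commands=[0.005, 0.001, -0.003, -3.8, 4.3, 21.9, 0, 0.005, 0.001, -0.003, -3.8, 4.3, 21.9, 0, 0.005, 0.001, -0.003, -3.8, 4.3, 21.9, 0, 0.005, 0.001, -0.003, -3.8, 4.3, 21.9, 0, 0.005, 0.001, -0.003, -3.8, 4.3, 21.9, 0],
)

```text
t: 9.4
eef_pos: [0.4579, 0.1559, 0.1201]
tool_rot: [-0.02, 0.978, 0.12, 0.172]
contact_force: [0.6, 0.1, 0.3]
gripper_width: 0.002
grasp_force: 0.0
```

```bash
python3 -c "
from go import *
c=snap('top','pics/top3.png');snap('side','pics/side3.png')
r=tgt(-76.7,20,'y'); print(rel(b(-.06,.008,.026),r),inb(cur()[1]),cur()[0]['q'],cur()[2].apply([0,0,1]))
t=cv2.imread('pics/top3.png')[135:255,100:240];s=cv2.imread('pics/side3.png')[190:330,190:350]
cv2.imwrite('pics/c3.png',np.hstack([cv2.resize(t,(400,343),interpolation=2),cv2.resize(s,(392,343),interpolation=2)]))"
```

```text
([-13.6, -0.0, 95.4], [-0.06, 0.02, 0.51]) [-79.8, 8.0, 120.3] [-0.49968612  0.19175975 -0.02425466  2.35449122  0.37779445  0.27854479
 -2.1995884 ] [ 0.33228455  0.07970658 -0.93980521]
```

View pics/c3.png

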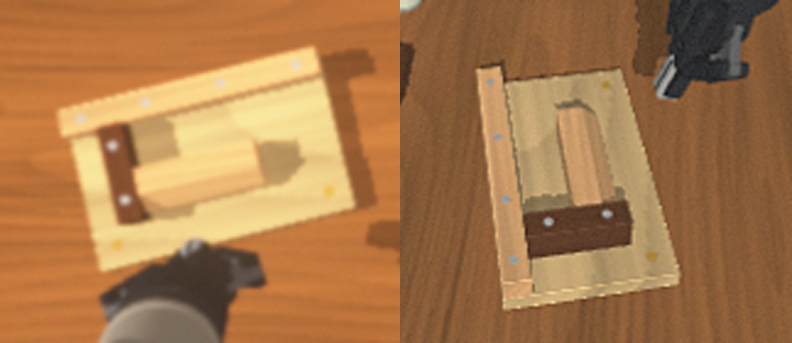

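The moulding lies flat against the stop with its back parallel to the fence, about 45 mm away. Going down in front of it.

Request:
arm_command(
  commands=[-0.003, 0, 0.03, 0, 0, 0.5, 0, -0.008, 0, 0.06, 0, 0, 0.5, 0, -0.011, 0, 0.08, 0, 0, 0.5, 0, -0.013, 0, 0.093, 0, 0, 0.5, 0, -0.013, 0, 0.095, 0, 0, 0.5, 0, -0.013, 0, 0.095, 0, 0, 0.5, 0],
)

```text
t: 10.1
eef_pos: [0.4823, 0.1596, 0.0344]
tool_rot: [-0.02, 0.98, 0.114, 0.164]
contact_force: [0.0, -0.9, -0.0]
gripper_width: -0.0
grasp_force: 0.0
```

```bash
python3 -c "
from go import *
r=tgt(-76.7,20,'y'); print(rel(b(-.04,.008,.026),r),inb(cur()[1]),cur()[0]['q'],cur()[0]['contact_force'])"
```

```text
([12.0, -1.5, 13.1], [-0.03, 0.96, -0.05]) [-55.6, 6.5, 34.4] [-0.34851242  0.42349989 -0.17302096  2.3303973   1.15189973  0.16995116
 -2.95563464] [ 0.01805423 -0.93602586 -0.01847552]
```

Wrist joints 6 and 7 are near their limits at this tilt, so I'll go back up and use a nearly vertical tool.

```bash
python3 -c "
from go import *
r=tgt(-76.7,5,'y'); print(rel(b(-.06,.008,.08),r))"
```

```text
([10.8, -1.5, -44.5], [-0.04, -14.04, -0.05])
```

Request:
arm_command(
  commands=[0.004, 0, -0.02, 0, 0, 0, 0, 0.01, -0.001, -0.044, 0, -7, 0, 0, 0.01, -0.001, -0.044, 0, -14, 0, 0, 0.01, -0.001, -0.044, 0, -14, 0, 0, 0.01, -0.001, -0.044, 0, -14, 0, 0, 0.01, -0.001, -0.044, 0, -14, 0, 0],
)

```text
t: 10.7
eef_pos: [0.4771, 0.1593, 0.0801]
tool_rot: [-0.006, 0.992, 0.115, 0.045]
contact_force: [-0.7, 0.4, -0.1]
gripper_width: 0.0
grasp_force: 0.0
```

```bash
python3 -c "
from go import *
r=tgt(-76.7,5,'y'); print(rel(b(-.06,.008,.026),r),inb(cur()[1]),cur()[0]['q'],cur()[0]['contact_force'])"
```

```text
([-4.1, -0.5, 54.0], [-0.02, -0.24, -0.13]) [-60.8, 7.5, 80.1] [ 0.0441836   0.43706393 -0.60410285  2.12280275  0.47513798  0.61470465
 -2.2303576 ] [-0.7089844   0.37463147 -0.05912861]
```

Good joint values. Descend and start the low forward slide.

Request:
arm_command(
  commands=[-0.002, 0, 0.03, 0, 0, 0, 0, -0.004, 0, 0.047, 0, 0, 0, 0, -0.004, 0, 0.054, 0, 0, 0, 0, -0.004, 0, 0.054, 0, 0, 0, 0, -0.004, 0, 0.054, 0, 0, 0, 0],
)

```text
t: 11.2
eef_pos: [0.4775, 0.1607, 0.0265]
tool_rot: [-0.005, 0.992, 0.116, 0.045]
contact_force: [-0.1, -0.7, -0.5]
gripper_width: 0.003
grasp_force: 0.0
```

```bash
python3 -c "
from go import *
r=tgt(-76.7,5,'y'); print(rel(b(-.001,.008,.026),r),inb(cur()[1]),cur()[0]['q'],cur()[0]['contact_force'])"
```

```text
([58.8, 0.8, 5.9], [-0.02, -0.18, 0.04]) [-60.1, 8.7, 26.5] [-0.03397727  0.52605482 -0.51878569  2.14775176  0.58627542  0.50998514
 -2.33233848] [-0.10575965 -0.65191882 -0.46003985]
```

Request:
arm_command(
  commands=[0.008, 0, 0.0007, 0, 0, 0, 0, 0.014, 0, 0.0013, 0, 0, 0, 0, 0.02, 0, 0.0018, 0, 0, 0, 0, 0.026, 0, 0.0023, 0, 0, 0, 0, 0.032, 0, 0.0028, 0, 0, 0, 0, 0.038, 0, 0.0034, 0, 0, 0, 0, 0.044, 0, 0.0039, 0, 0, 0, 0, 0.05, 0, 0.0044, 0, 0, 0, 0],
)

```text
t: 12.0
eef_pos: [0.527, 0.172, 0.0261]
tool_rot: [-0.006, 0.992, 0.116, 0.044]
contact_force: [-0.7, 0.3, 0.6]
gripper_width: 0.0
grasp_force: 0.3
```

Request:
arm_command(
  commands=[0.002, 0, 0.0002, 0, 0, 0, 0, 0.004, 0, 0.0004, 0, 0, 0, 0, 0.006, 0, 0.0005, 0, 0, 0, 0, 0.007, 0, 0.0006, 0, 0, 0, 0, 0.007, 0, 0.0006, 0, 0, 0, 0],
)

```text
t: 12.5
eef_pos: [0.5336, 0.1736, 0.0263]
tool_rot: [-0.006, 0.992, 0.116, 0.045]
contact_force: [0.3, -0.7, -0.3]
gripper_width: -0.002
grasp_force: 0.0
```

Request:
arm_command(
  commands=[0.001, 0, 0.0001, 0, 0, 0, 0, 0.002, 0, 0.0002, 0, 0, 0, 0, 0.003, 0, 0.0003, 0, 0, 0, 0, 0.004, 0, 0.0003, 0, 0, 0, 0, 0.004, 0, 0.0003, 0, 0, 0, 0],
)

```text
t: 13.0
eef_pos: [0.5365, 0.174, 0.0261]
tool_rot: [-0.005, 0.992, 0.116, 0.044]
contact_force: [-3.7, -1.2, 3.2]
gripper_width: 0.003
grasp_force: 2.3
```

Request:
arm_command(
  commands=[0.001, 0, 0.0001, 0, 0, 0, 0, 0.002, 0, 0.0002, 0, 0, 0, 0, 0.003, 0, 0.0003, 0, 0, 0, 0, 0.003, 0, 0.0003, 0, 0, 0, 0],
)

```text
t: 13.4
eef_pos: [0.5366, 0.174, 0.0254]
tool_rot: [-0.004, 0.992, 0.116, 0.041]
contact_force: [-11.9, -4.1, 9.1]
gripper_width: 0.005
grasp_force: 6.3
```

```bash
python3 -c "
from go import *
c=snap('top','pics/top4.png');snap('side','pics/side4.png')
print(inb(cur()[1]),cur()[0]['contact_force'])
t=cv2.imread('pics/top4.png')[135:255,100:240];s=cv2.imread('pics/side4.png')[190:330,190:350]
cv2.imwrite('pics/c4.png',np.hstack([cv2.resize(t,(400,343),interpolation=2),cv2.resize(s,(392,343),interpolation=2)]))"
```

```text
[0.5, 8.2, 25.4] [-11.4490426   -3.9075982    9.34241076]
```

View pics/c4.png

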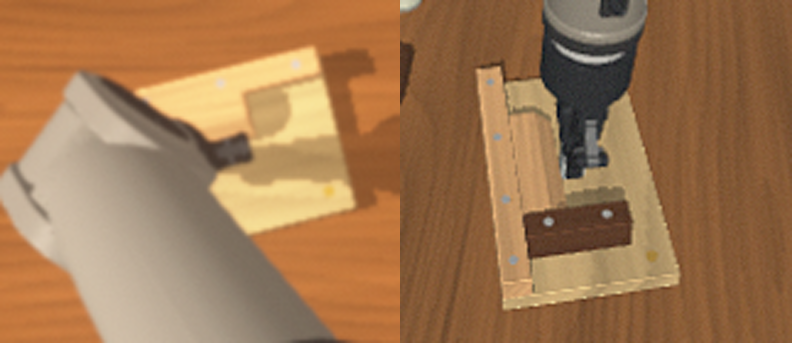

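The moulding sits along the fence and against the stop (side crop 535,165). Now back off, rise to bevel height, and push diagonally.

Request:
arm_command(
  commands=[-0.006, 0, 0, 0, 0, 0, 0, -0.012, 0, 0, 0, 0, 0, 0, -0.015, 0, -0.008, 0, 0, 0, 0, -0.015, 0, -0.017, 0, 0, 0, 0, -0.015, 0, -0.018, 0, 0, 0, 0, -0.015, 0, -0.018, 0, 0, 0, 0],
)

```text
t: 14.1
eef_pos: [0.525, 0.1715, 0.0437]
tool_rot: [-0.006, 0.992, 0.115, 0.045]
contact_force: [1.1, -0.2, -0.2]
gripper_width: -0.0
grasp_force: 0.0
```

```bash
python3 -c "
from go import *
r=tgt(-76.7,5,'y'); print(rel(b(.006,.008,.042),r),inb(cur()[1]),cur()[0]['contact_force'])"
```

```text
([17.1, 0.4, 3.3], [-0.05, -0.25, -0.04]) [-11.4, 8.4, 43.7] [ 1.0702413  -0.22402101 -0.1588803 ]
```

Request:
arm_command(
  commands=[0.006, 0, 0.001, 0, 0, 0, 0, 0.012, 0, 0.002, 0, 0, 0, 0, 0.015, 0, 0.0025, 0, 0, 0, 0, 0.017, 0, 0.003, 0, 0, 0, 0, 0.018, 0, 0.003, 0, 0, 0, 0, 0.018, 0, 0.003, 0, 0, 0, 0],
)

```text
t: 14.7
eef_pos: [0.5418, 0.1755, 0.0414]
tool_rot: [-0.006, 0.992, 0.116, 0.044]
contact_force: [-0.3, 0.4, -0.2]
gripper_width: 0.005
grasp_force: 0.0
```

Request:
arm_command(
  commands=[0.001, 0, 0.0005, 0, 0, 0, 0, 0.002, 0, 0.001, 0, 0, 0, 0, 0.003, 0, 0.0015, 0, 0, 0, 0, 0.003, 0, 0.0015, 0, 0, 0, 0],
)

```text
t: 15.1
eef_pos: [0.545, 0.1762, 0.0402]
tool_rot: [-0.006, 0.992, 0.115, 0.044]
contact_force: [-0.5, -0.5, -0.7]
gripper_width: -0.003
grasp_force: 0.0
```

Request:
arm_command(
  commands=[0.001, 0, 0.0003, 0, 0, 0, 0, 0.002, 0, 0.0006, 0, 0, 0, 0, 0.003, 0, 0.001, 0, 0, 0, 0, 0.003, 0, 0.001, 0, 0, 0, 0],
)

```text
t: 15.5
eef_pos: [0.5456, 0.1764, 0.0398]
tool_rot: [-0.004, 0.992, 0.116, 0.043]
contact_force: [-10.6, -2.7, 14.0]
gripper_width: 0.0
grasp_force: 8.7
```

Request:
arm_command(
  commands=[0.001, 0, 0.0003, 0, 0, 0, 0, 0.002, 0, 0.0006, 0, 0, 0, 0, 0.003, 0, 0.001, 0, 0, 0, 0, 0.003, 0, 0.001, 0, 0, 0, 0],
)

```text
t: 15.9
eef_pos: [0.5457, 0.1764, 0.0396]
tool_rot: [-0.003, 0.992, 0.116, 0.04]
contact_force: [-22.7, -7.6, 32.6]
gripper_width: 0.003
grasp_force: 19.9
```

Contact is on the bevel but pressing more down than forward, so I'll rebalance it toward the fence.

Request:
arm_command(
  commands=[0, 0, -0.001, 0, 0, 0, 0, 0.0005, 0, -0.0015, 0, 0, 0, 0, 0.0005, 0, -0.0015, 0, 0, 0, 0],
)

```text
t: 16.2
eef_pos: [0.5457, 0.1764, 0.0398]
tool_rot: [-0.003, 0.992, 0.116, 0.04]
contact_force: [-17.9, -3.7, 19.3]
gripper_width: 0.002
grasp_force: 13.5
```

Request:
arm_command(
  commands=[0.001, 0, -0.0003, 0, 0, 0, 0, 0.002, 0, -0.0007, 0, 0, 0, 0, 0.003, 0, -0.001, 0, 0, 0, 0, 0.003, 0, -0.001, 0, 0, 0, 0],
)

```text
t: 16.6
eef_pos: [0.5458, 0.1764, 0.0399]
tool_rot: [-0.003, 0.993, 0.116, 0.037]
contact_force: [-22.6, -4.7, 18.8]
gripper_width: 0.0
grasp_force: 15.0
```

Request:
arm_command(
  commands=[0.001, 0, -0.0004, 0, 0, 0, 0, 0.002, 0, -0.0008, 0, 0, 0, 0, 0.003, 0, -0.0012, 0, 0, 0, 0, 0.003, 0, -0.0012, 0, 0, 0, 0],
)

```text
t: 17.0
eef_pos: [0.5459, 0.1764, 0.04]
tool_rot: [-0.002, 0.993, 0.116, 0.035]
contact_force: [-27.5, -6.1, 14.6]
gripper_width: 0.004
grasp_force: 15.5
```

Request:
arm_command(
  commands=[0, 0, 0, 0, 0, 0, 0, 0, 0, 0, 0, 0, 0, 0, 0, 0, 0, 0, 0, 0, 0, 0, 0, 0, 0, 0, 0, 0],
)

```text
t: 17.4
eef_pos: [0.5459, 0.1764, 0.04]
tool_rot: [-0.002, 0.993, 0.116, 0.035]
contact_force: [-27.3, -5.6, 15.5]
gripper_width: 0.003
grasp_force: 15.4
```

```bash
python3 -c "
from go import *
c=snap('top','pics/top5.png');snap('side','pics/side5.png')
o=cur()[0];print(inb(cur()[1]),o['t'],o['contact_force'],o['q'])
t=cv2.imread('pics/top5.png')[80:255,100:340];s=cv2.imread('pics/side5.png')[200:310,205:315]
cv2.imwrite('pics/c5.png',np.hstack([cv2.resize(t,(360,420),interpolation=2),cv2.resize(s,(420,420),interpolation=2)]))"
```

```text
[10.1, 8.3, 40.0] 17.5 [-27.74450932  -5.79567443  16.12281017] [-0.00644846  0.59713488 -0.5461115   1.965131    0.53785678  0.6517741
 -2.2309434 ]
```

View pics/c5.png

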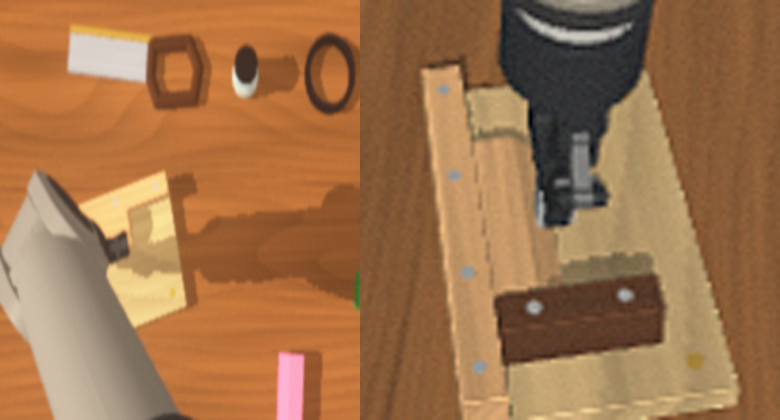

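The push reads about 28 N forward and 16 N down. Saw, ink and tape are undisturbed. Last check: did the moulding drift from the stop during the slide? I compare its −y end before and after.

Run:
```python
from go import *
ys=np.arange(-.075,-.02,.0005)
for n in('top','side'):
  for k,x0 in((3,-.014),(5,.03)):
    im=cv2.cvtColor(cv2.imread(f'pics/{n}{k}.png'),cv2.COLOR_BGR2LAB).astype(np.float32)
    out=[]
    for xm in(0.,.004,.008,.012,.016):
      P=proj(n,[b(x0+xm,y,.05) for y in ys]).astype(np.float32)
      v=np.stack([cv2.remap(im[:,:,c],P[:,0:1],P[:,1:2],cv2.INTER_CUBIC)[:,0] for c in range(3)],1)
      g=np.linalg.norm(np.gradient(cv2.GaussianBlur(v,(1,7),0),axis=0),axis=1); i=g.argmax(); w=slice(max(i-6,0),i+7)
      out.append(round(float((ys[w]*g[w]).sum()/g[w].sum()*1000),1))
    print(n,k,out)
```

```text
top 3 [-46.9, -46.6, -46.6, -46.5, -45.7]
top 5 [-46.5, -46.6, -46.5, -46.5, -46.2]
side 3 [-48.8, -48.8, -49.0, -57.0, -55.3]
side 5 [-56.9, -49.4, -55.5, -55.3, -54.8]
```

No drift: the end sits at −46.5 mm both times, and 110 mm of length puts the other end at the stop face. Handing in while pushing.

```bash
python3 -c "
from h import *
print(get_obs()['contact_force']); print(hand_in())"
```

```text
[-27.74450932  -5.79567443  16.12281017]
the job is handed in; nothing more can be done
None
```

The moulding lies flat on the board with its back to the fence and its end at the stop. I handed the job in with the fingers still pushing diagonally on its bevel, about 28 N forward and 16 N down; the judge returned no result.

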